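# Spin the watch-parts dryer and stop it at the pointer

## Task

Using only the black crank knob of the watch-parts dryer, bring its carousel up to 20 turns per minute anticlockwise (seen from above) and keep it between 17 and 23 turns per minute for 5 seconds without a break, never letting it exceed 27. Then bring it to a stop with its yellow mark facing the red pointer, let go of the knob and leave it standing there. Do not touch the carousel or its baskets, and leave the other things on the bench where they are.

Things in the scene. Friction and masses are not known exactly. Their poses are not given: they have to be found in the camera images.
- dryer: The parts dryer: round grey base 260 mm across and 40 mm high, bolted to the bench, carrying the carousel above it. Origin: on the bench on the vertical spin axis; z up; its x axis points from the spin axis to the red pointer.
- pointer (a point): Where the yellow mark must stand: the point 88 mm from the spin axis, 80 mm above the bench, on the line from the axis to the red pointer. The pointer itself is a fixed red block (20 mm wide, top 84 mm above the bench, between 100 and 132 mm from the axis) outside the carousel's edge.
- carousel: The carousel: grey metal turntable 184 mm across (deck 58 to 70 mm above the bench), nominal mass 2.6 kg, carrying six fixed baskets 42 mm across (axes 60 mm from the spin axis, tops 95 mm above the bench), five steel and one yellow. Origin on the spin axis at bench height, z up, x axis towards the yellow basket and yellow mark.
- mark (a point): The yellow mark, a yellow block 22 mm (radially) x 24 mm x 14 mm high on the carousel's edge, 76 to 98 mm from the axis, outside the yellow basket; this point is 88 mm from the spin axis, 80 mm above the bench.
- drum (a joint): Angle of the carousel relative to the dryer base, rad, anticlockwise seen from above positive, counts on without limit over several turns; 0 (or any multiple of 2 pi) = yellow mark exactly at the pointer. 20 turns per minute is 2.09 rad/s. Its bearing has a small dry friction of about 0.0006 N m, and its moment of inertia is nominally 0.0108 kg m2 (the real one differs by up to 40 %).
- crank (a joint): Angle of the crank arm relative to the CAROUSEL (not the base), rad, anticlockwise positive, no limit; 0 = arm over the yellow basket. Same axis, but joined to the carousel only by a slip coupling: torque 0.0021 N m per rad/s of speed difference, so a still crank brakes the carousel with a time constant of about 5 s, a faster one drives it, a backward one brakes harder; a free crank rides along.
- grip (a point): Middle of the black knob on the crank: an upright round cylinder 26 mm in diameter, 116 to 160 mm above the bench, 60 mm from the spin axis; this point is on its axis 142 mm above the bench. The knob spins freely on its pin, so it can be held with a gripper that does not turn. The crank arm under it has its top at 114 mm, the hub at 116 mm.
- bench_block: Bystander: dark steel bench block 75 x 75 x 22 mm; origin centre of underside.
- loupe: Bystander: black eyeglass loupe, 40 mm across, 36 mm high; origin centre of underside.
- oil_bottle: Bystander: white bottle with orange cap, 32 mm across, 75 mm high; origin centre of underside.
- parts_tray: Bystander: white open tray 130 x 90 x 22 mm; origin centre of underside.
- screwdriver: Bystander: yellow-handled screwdriver 140 mm long, lying; origin centre of underside.
- tweezers: Bystander: steel tweezers 125 mm long, lying; origin centre of underside.

How it is judged:
By the outcome, as a careful person would: the job done as asked, in the order asked, and still so for the second after the job is handed in, with the robot touching nothing.
It also fails if it takes over 69 s, if anything falls off the work surface, if the arm or the gripper's body presses on something with over 40 N, if the wrist force passes 120 N, or if a joint passes its speed limit or range.

## Robot

A 6-joint arm with a two-finger parallel gripper is mounted at the origin on the work surface. World frame = base frame: x ahead of the robot, y to its left, z up, the work surface at z = 0. Lengths are in mm, angles in rad, forces in N, time in s.
With the tool pointing down it reaches from about 350 to 775 mm from the base axis. Payload 7.3 kg.
Tool frame: the origin (TCP) lies at the centre of the arm's flange, where the gripper is bolted on; the fingertips stand 178 mm ahead of it and the grasp point (between the pads) lies 159 mm ahead of it; z points along the fingers, y is the line along which they close (so a half turn about z gives the same grasp; the last joint's range is limited). The gripper opens to 92 mm and grips with 3 to 60 N. Pads are 19 mm wide; open, the fingers measure 130 mm over their backs; the gripper's body (75 mm by 190 mm) begins 47 mm behind the grasp point.
Start: joints at [1.074, 0.342, 1.524, -0, 1.275, -0.146], TCP at [180.394, 493.037, 404.741] pointing down, gripper open.
Joint ranges: [-2.53, 2.53], [-0.77, 2.02], [0.04, 2.7], [-1, 4.14], [0.28, 2.66], [-3.11, 3.11]. Speed limits (rad/s): [2.57, 2.57, 3.14, 3.14, 3.14, 3.14].

## Interface

Orientations are given as [roll, pitch, yaw] about the fixed x, y, z axes, in that order (R = Rz(yaw) Ry(pitch) Rx(roll)).
In Python, from plant import * gives the robot as it stands. The module is installed in compiled form; this text tells all that it offers.
- The arm moves only by the shell command python3 -m inch 'ROWS'. ROWS is JSON, a list of rows, each a list of 5 numbers: the shift along the tool's x, y, z in m, then the turn about the tool's z in rad, then the opening, from 0 (shut) to 1 (fully open). In form: [[tx, ty, tz, spin, claw], ...]. A call has 1 to 8 rows; each row is the pose to reach, as a shift and turn from the pose commanded when the call began, along the tool's axes at that moment; what a row does not reach only later rows make up. A row lasts 1/12 s, in which the tool goes at most 41.7 mm and 7.16 degrees, less where a joint would pass 70% of its speed; a pose out of reach is approached as far as the arm can. A call with a gripper value outside its range is refused whole. The fingers move at their own pace and stop on an object; the grip force is fixed at half the most. Time passes only in rows, so rows that repeat a pose let the fingers close. It gives the time, the measured TCP pose, the force, the opening and the grip force at its end, in the units of the state.
- get_obs(): the state, without advancing time (a new reading comes with each control period).
- capture(name): name is "scene" or "side" or "wrist"; returns a dict with "color" (420x560x3 uint8, red, green, blue), "intrinsics" (3x3 intrinsics, pixels), "pose" (4x4, takes a point from camera to world coordinates). Camera axes: x right, y down, z forward; pixel columns grow to the right and rows downward; lengths in mm; the calibration is good to about 2 mm. A picture is of the moment at which its call begins. There is no depth.
- close_job(): hands the job in; it is judged then, once.
Trained networks look in a picture, given as the dict that the camera call returned (one of the last four; its "shot" number tells which), for a name from the list of things; names that differ only in an ending like _2 or _b are one class to them, and where a whole thing is asked for, a point or a joint stands for the part that bears it (a point fixed in the world has none). Each returns a list of dicts, best first, with "conf" (0 to 1); they miss things now and then, are a little off and sometimes report something else, mostly with a low value. They report only what shows in the picture. A call takes as long as a camera call.
- look_for(picture, target): "rect" ([centre column, centre row, width, height] in pixels, round what is visible of it).
- trace(picture, target): "pixels" (420x560 bool, what is visible of it) and "rect" ([centre column, centre row, width, height] in pixels, round what is visible of it).
- tip_of(picture, target): "centre" ([column, row] in pixels: a listed point, or the origin of a listed thing).
The state is a dict: "time": time; "joint_positions": joint angles; "dq": joint speeds; "tau": joint torques, N m; "tool_pos": TCP position; "tcp_rot": TCP orientation; "contact_force": force on the tool from outside, world axes, zero at the start; "moment": the same for the moment, N m; "grip_width": finger opening in mm; "finger_force": force on a finger pad.
Only numpy, scipy, OpenCV 4.12 (cv2) and the standard library are available. Lean on these libraries where they do the work, as an engineer would, in place of code of your own. Each camera call takes 0.05 s, during which the arm holds its last target. There are 200 camera calls.

## Working session

There is one attempt and no reset: what is moved stays moved. The work goes in short steps, Python scripts to look and compute and a shell command to move; the robot and the scene stay as the last step left them, time stands still between calls to the robot, and variables do not carry over. Pictures are saved under pics/ and viewed, at most 10 in all, crops included, and the job is handed in when it is done.

```bash
mkdir -p pics; cat > h.py <<'E'
from plant import *
import numpy as np, cv2
def ray(p,uv):
    K=np.array(p["intrinsics"]);T=np.array(p["pose"])
    d=T[:3,:3]@np.linalg.solve(K,[uv[0],uv[1],1.]);return T[:3,3],d
def atz(p,uv,z):
    o,d=ray(p,uv);return o+d*(z-o[2])/d[2]
def proj(p,X):
    K=np.array(p["intrinsics"]);T=np.array(p["pose"])
    c=T[:3,:3].T@(np.array(X)-T[:3,3]);q=K@c;return q[:2]/q[2]
E
python3 - <<'E'
from h import *
ims=[]
Z=dict(dryer=0,carousel=0,mark=80,grip=142,pointer=80)
print(get_obs())
for n in("scene","side"):
    p=capture(n);ims.append(p["color"])
    print(n,np.round(p["pose"],2).tolist())
    for t in Z:
        for r in tip_of(p,t)[:2]: print(t,np.round(r["centre"],1),round(r["conf"],2),np.round(atz(p,r["centre"],Z[t]),1))
    cv2.imwrite(f"pics/{n}0.png",p["color"][...,::-1])
E
```

```text
{'time': 0.0, 'joint_positions': array([ 1.07403735e+00,  3.42723212e-01,  1.52497630e+00,  2.98718228e-05,
        1.27537540e+00, -1.46008137e-01]), 'dq': array([ 2.55568904e-05,  1.12200725e-04,  3.57138592e-04, -9.89131930e-04,
       -8.52130664e-04,  4.09094281e-04]), 'tau': array([ 1.24086666e-03, -4.31243598e+01, -2.44222087e+01,  7.16754911e-02,
        5.60031622e-02, -1.50385613e-04]), 'tool_pos': array([180.31330877, 492.9367069 , 404.05871208]), 'tcp_rot': array([-3.14013032e+00, -2.43914354e-04,  2.79083292e+00]), 'contact_force': array([-0.46072535, -0.69586568,  0.46738034]), 'moment': array([ 0.03558331,  0.01114213, -0.01816883]), 'finger_force': 0.0, 'grip_width': 91.8077496889418}
scene [[0.08, 0.84, -0.54, 1135.11], [1.0, -0.07, 0.04, -75.07], [0.0, -0.54, -0.84, 1101.7], [0.0, 0.0, 0.0, 1.0]]
dryer [316.  243.2] 0.74 [522.   89.2   0. ]
carousel [314.7 245. ] 0.92 [527.3  85.    0. ]
grip [342.5 213.2] 0.56 [522.4 143.7 142. ]
grip [376.8 180.6] 0.51 [430.3 247.5 142. ]
pointer [285.9 243.5] 0.83 [561.3   1.9  80. ]
side [[0.77, -0.38, 0.51, 50.52], [-0.64, -0.48, 0.61, -574.69], [0.01, -0.79, -0.61, 665.69], [0.0, 0.0, 0.0, 1.0]]
carousel [250.  218.4] 0.62 [520.8  81.7   0. ]
mark [247.  214.2] 0.58 [468.   19.5  80. ]
grip [232.1 161.4] 0.73 [520.  149.6 142. ]
pointer [279.4 201.2] 0.78 [559.8  10.8  80. ]
```

View pics/scene0.png

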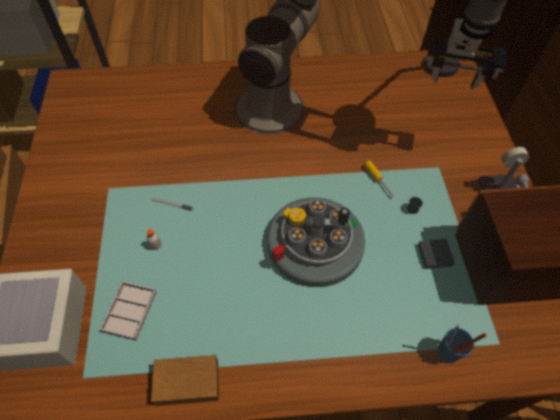

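View pics/side0.png

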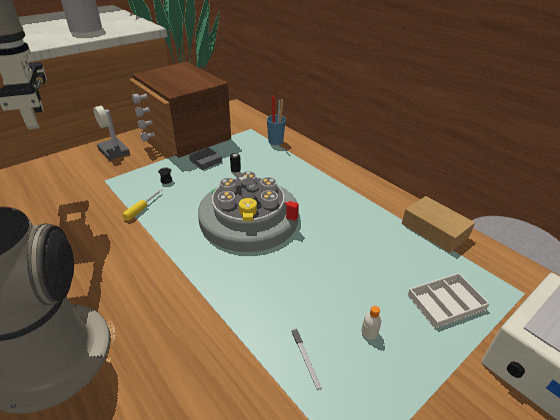

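The knob is at about (235,162) in the side view and (343,215) in the scene view. The yellow mark is at (287,213) in the scene view and the red pointer at (279,252). The axis comes out at about (524, 86) and the knob at about (521, 147), 60 mm away as it should be. I'll hover above the knob next.

```bash
python3 -m inch '[[-0.01,-0.005,0,0,1],[-0.035,-0.0165,0,0,1],[-0.07,-0.033,0,0,1],[-0.105,-0.0495,0,0,1],[-0.14,-0.066,0,0,1],[-0.175,-0.082,0,0,1],[-0.21,-0.0985,0,0,1],[-0.245,-0.115,0,0,1]]'
python3 -m inch '[[-0.035,-0.0165,0,0,1],[-0.07,-0.033,0,0,1],[-0.105,-0.0495,0,0,1],[-0.14,-0.066,0,0,1],[-0.17,-0.08,0,0,1],[-0.187,-0.0875,0,0,1],[-0.196,-0.092,0,0,1],[-0.196,-0.092,0,0,1]]'
python3 - <<'E'
from h import *
print(get_obs()["tool_pos"],get_obs()["tcp_rot"])
Z=dict(dryer=0,carousel=0,mark=80,grip=142,pointer=80)
for n in("wrist","scene","side"):
    p=capture(n)
    if n=="wrist": print(np.round(p["pose"],2).tolist())
    for t in Z:
        for r in tip_of(p,t)[:2]: print(n,t,np.round(r["centre"],1),round(r["conf"],2),np.round(atz(p,r["centre"],Z[t]),1))
    cv2.imwrite(f"pics/{n}1.png",p["color"][...,::-1])
E
python3 -c "
import cv2,numpy as np
a=[cv2.imread(f'pics/{n}1.png') for n in('wrist','scene','side')]
b=cv2.resize(a[1][120:320,200:440],(400,300));c=cv2.resize(a[2][100:300,130:370],(400,300))
cv2.imwrite('pics/m1.png',np.vstack([cv2.resize(a[0],(400,300)),np.zeros((0,400,3),np.uint8)]) if 0 else np.vstack([np.hstack([b,c]),np.hstack([cv2.resize(a[0],(400,300)),np.zeros((300,400,3),np.uint8)])]))"
```

```text
time: 1.27
tool_pos: [372.0, 298.6, 404.9]
tcp_rot: [3.141, 0.0, 2.791]
contact_force: [0.4, 0.6, -0.1]
grip_width: 91.8
finger_force: 0.0
time: 1.93
tool_pos: [524.3, 145.2, 404.4]
tcp_rot: [-3.141, 0.0, 2.788]
contact_force: [-0.9, 0.2, -0.5]
grip_width: 91.9
finger_force: 0.0
[524.33486666 145.20553087 404.41405229] [-3.14124832e+00  1.74998283e-05  2.78813332e+00]
[[0.35, 0.91, 0.24, 461.44], [0.94, -0.34, -0.09, 168.26], [-0.0, 0.25, -0.97, 383.64], [0.0, 0.0, 0.0, 1.0]]
wrist dryer [232.2 200.1] 0.78 [518.2  87.2   0. ]
wrist carousel [231.1 204.4] 0.56 [522.9  83.8   0. ]
wrist mark [138.1 196.4] 0.85 [470.2  17.1  80. ]
wrist grip [277.6 227.2] 0.88 [531.  143.5 142. ]
scene dryer [314.4 240.3] 0.97 [512.7  86.    0. ]
scene carousel [430.6 256.7] 0.74 [587.4 387.6   0. ]
scene carousel [314.1 243.9] 0.65 [523.8  83.8   0. ]
scene mark [288.8 213.2] 0.85 [471.5  18.   80. ]
scene grip [344.4 215. ] 0.67 [528.  147.5 142. ]
scene pointer [286.2 240.5] 0.61 [552.8   3.5  80. ]
side dryer [245.5 219. ] 0.62 [510.1  87.1   0. ]
side carousel [247.7 218.6] 0.58 [515.6  84.8   0. ]
side mark [244.  213.4] 0.7 [464.3  26.3  80. ]
side mark [207.4 157.8] 0.18 [531.9 294.9  80. ]
side grip [232.1 160.9] 0.88 [521.4 151.5 142. ]
side pointer [278.8 200.2] 0.79 [561.3  14.8  80. ]
```

View pics/m1.png

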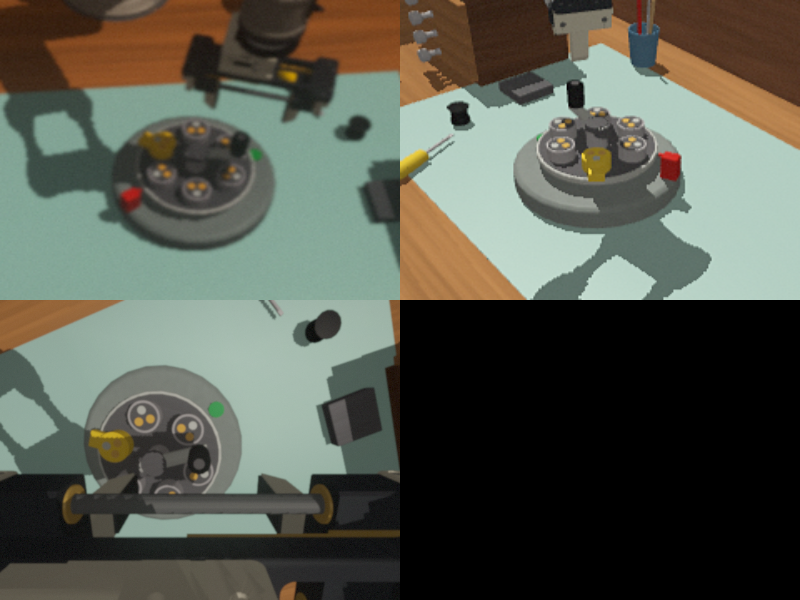

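The wrist view (lower left) shows the knob at about (280,225) in original pixels and the dryer centre at about (215,215). The yellow mark is on the left. I'll refine the axis and knob positions by fitting their silhouettes.

```bash
python3 - <<'E'
from h import *
from scipy.optimize import minimize
a=np.linspace(0,2*np.pi,60)
def sil(p,c,r,z0,z1):
    P=[proj(p,[c[0]+r*np.cos(t),c[1]+r*np.sin(t),z]) for z in(z0,z1) for t in a]
    m=np.zeros((1680,2240),np.uint8)
    cv2.fillConvexPoly(m,cv2.convexHull((np.array(P)*4+1.5).round().astype(np.int32)),1);return cv2.resize(m.astype(np.float32),(560,420),interpolation=cv2.INTER_AREA)
for n in("scene","side","wrist"):
    p=capture(n)
    for t,c0,r,z0,z1 in(("dryer",(522,86),130,0,40),("grip",(525,147),13,116,160)):
        L=trace(p,t)
        if not L: print(n,t,"none");continue
        M=L[0]["pixels"].astype(np.float32)
        if t=="dryer":
            M=(cv2.morphologyEx(M,cv2.MORPH_CLOSE,np.ones((9,9))))
        f=lambda c:np.abs(sil(p,c,r,z0,z1)-M).sum()
        s=minimize(f,c0,method="Nelder-Mead",options=dict(initial_simplex=[c0,(c0[0]+8,c0[1]),(c0[0],c0[1]+8)]))
        print(n,t,round(L[0]["conf"],2),M.sum(),np.round(s.x,1),round(s.fun,1),L[0]["rect"])
E
```

```text
scene dryer 0.87 7015.0 [520.8  86.5] 233.9 [316.9, 242.1, 101.5, 94.1]
scene grip 0.75 558.0 [529.4 144.3] 372.4 [327.1, 217.7, 44.9, 21.6]
side dryer 0.77 6415.0 [521.9  89.8] 580.9 [248.1, 202.3, 105.4, 102.0]
side grip 0.88 415.0 [524.2 142.9] 230.1 [243.2, 173.1, 31.7, 40.1]
wrist dryer 0.66 32574.0 [523.4  86.3] 6779.1 [225.3, 201.1, 226.6, 222.5]
wrist grip 0.85 3498.0 [526.8 145.1] 2401.8 [232.0, 229.8, 116.7, 45.6]
```

```bash
python3 -m inch '[[-0.001,0.0014,0.02,0,1],[-0.001,0.0014,0.045,0,0.8],[-0.001,0.0014,0.07,0,0.6],[-0.001,0.0014,0.09,0,0.5],[-0.001,0.0014,0.1,0,0.45],[-0.001,0.0014,0.1035,0,0.4],[-0.001,0.0014,0.1035,0,0.4],[-0.001,0.0014,0.1035,0,0.4]]'
python3 -m inch '[[0,0,0,0,0.35],[0,0,0,0,0.3],[0,0,0,0,0.25],[0,0,0,0,0.2],[0,0,0,0,0],[0,0,0,0,0]]'
python3 - <<'E'
from h import *
p=capture("side");cv2.imwrite("pics/s2.png",cv2.resize(p["color"][100:260,150:350,::-1],(600,480)))
o=get_obs();print(o["contact_force"],o["moment"],o["tool_pos"],o["grip_width"])
E
```

```text
time: 3.95
tool_pos: [525.3, 148.1, 302.2]
tcp_rot: [3.141, 0.001, 2.791]
contact_force: [0.9, -0.6, 0.4]
grip_width: 49.9
finger_force: 0.0
time: 4.45
tool_pos: [525.0, 148.0, 301.8]
tcp_rot: [3.141, 0.001, 2.791]
contact_force: [-0.9, -0.4, 3.4]
grip_width: 24.1
finger_force: 28.9
[-0.03184925 -1.37216079  4.50633578] [-0.27002033  0.00398575 -0.02055817] [525.00813639 147.99115471 301.81438594] 23.65457624945306
```

View pics/s2.png

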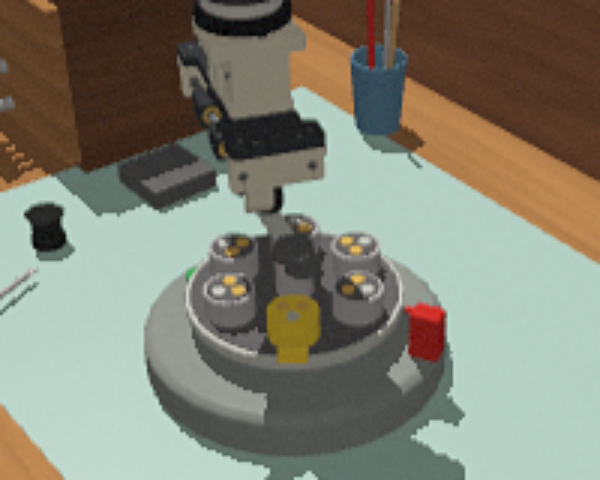

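```bash
cat >> h.py <<'E'
def table(b0,degs,r=60):
    b=np.radians(b0-np.array(degs));b0=np.radians(b0)
    return np.round(np.c_[r*(np.cos(b)-np.cos(b0)),r*(np.sin(b)-np.sin(b0))]/1000,4).tolist()
E
python3 - <<'E'
from h import *
for k in range(4): print(table(73.2-90*k,np.arange(1,9)*11.25))
p=capture("wrist");cv2.imwrite("pics/w2.png",p["color"][...,::-1])
E
```

```text
[[0.0109, -0.0045], [0.0207, -0.011], [0.029, -0.0193], [0.0355, -0.0291], [0.0401, -0.0399], [0.0424, -0.0515], [0.0424, -0.0632], [0.0401, -0.0748]]
[[-0.0045, -0.0109], [-0.011, -0.0207], [-0.0193, -0.029], [-0.0291, -0.0355], [-0.0399, -0.0401], [-0.0515, -0.0424], [-0.0632, -0.0424], [-0.0748, -0.0401]]
[[-0.0109, 0.0045], [-0.0207, 0.011], [-0.029, 0.0193], [-0.0355, 0.0291], [-0.0401, 0.0399], [-0.0424, 0.0515], [-0.0424, 0.0632], [-0.0401, 0.0748]]
[[0.0045, 0.0109], [0.011, 0.0207], [0.0193, 0.029], [0.0291, 0.0355], [0.0399, 0.0401], [0.0515, 0.0424], [0.0632, 0.0424], [0.0748, 0.0401]]
```

View pics/w2.png

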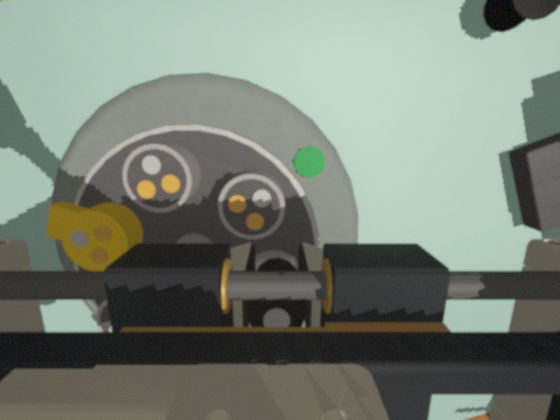

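The knob sits between the pads at about (277,285) in the wrist view, and the grip holds. I'll crank the first two quarter turns and check the forces.

```bash
python3 -m inch '[[0.005,-0.0018,0,0,0],[0.0155,-0.0074,0,0,0],[0.026,-0.016,0,0,0],[0.0355,-0.0291,0,0,0],[0.0401,-0.0399,0,0,0],[0.0424,-0.0515,0,0,0],[0.0424,-0.0632,0,0,0],[0.0401,-0.0748,0,0,0]]'
python3 -m inch '[[-0.0045,-0.0109,0,0,0],[-0.011,-0.0207,0,0,0],[-0.0193,-0.029,0,0,0],[-0.0291,-0.0355,0,0,0],[-0.0399,-0.0401,0,0,0],[-0.0515,-0.0424,0,0,0],[-0.0632,-0.0424,0,0,0],[-0.0748,-0.0401,0,0,0]]'
```

```text
time: 5.22
tool_pos: [453.9, 93.7, 301.5]
tcp_rot: [-3.137, -0.022, 2.793]
contact_force: [-37.8, 3.4, 40.9]
grip_width: 24.0
finger_force: 33.5
time: 5.88
tool_pos: [518.0, 29.2, 301.7]
tcp_rot: [3.137, -0.001, 2.789]
contact_force: [-2.1, 20.9, 7.7]
grip_width: 23.7
finger_force: 30.3
```

```bash
python3 -m inch '[[-0.0109,0.0045,0,0,0],[-0.0207,0.011,0,0,0],[-0.029,0.0193,0,0,0],[-0.0355,0.0291,0,0,0],[-0.0401,0.0399,0,0,0],[-0.0424,0.0515,0,0,0],[-0.0424,0.0632,0,0,0],[-0.0401,0.0748,0,0,0]]'
python3 - <<'E'
from h import *
for n in ("scene","side"):
    p=capture(n);o=get_obs();print(o["time"],np.round(o["contact_force"],1),np.round(o["moment"],2),np.round(o["tool_pos"],1),np.round(o["tcp_rot"],3))
    for t,z in(("mark",80),("grip",142),("pointer",80)):
        for r in tip_of(p,t)[:1]: print(n,t,np.round(r["centre"],1),round(r["conf"],2),np.round(atz(p,r["centre"],z),1))
    cv2.imwrite(f"pics/q{n}.png",p["color"][...,::-1])
E
```

```text
time: 6.55
tool_pos: [574.7, 87.5, 301.3]
tcp_rot: [-3.135, -0.023, 2.793]
contact_force: [-42.8, 1.7, 33.6]
grip_width: 24.2
finger_force: 34.1
6.6 [-40.5   2.1  31.2] [ 0.    6.11 -0.19] [574.6  88.8 301.4] [-3.135 -0.023  2.794]
scene mark [282.4 237.6] 0.96 [543.6  -5.3  80. ]
scene grip [319.9 235.7] 0.7 [581.5  79.9 142. ]
scene pointer [287.8 242.3] 0.9 [558.3   7.   80. ]
6.8 [-40.2   2.2  30.9] [ 0.27  6.17 -0.15] [574.4  86.4 301.4] [-3.134 -0.023  2.793]
side mark [277.7 204.2] 0.77 [548.9   4.1  80. ]
side pointer [280.7 198. ] 0.81 [570.8  18.8  80. ]
```

The forces of 40 N along −x on both sides mean the knob is held about 10 mm off the pad centre, so my centre is right. I'll open briefly so the arm springs to its commanded pose, then regrip.

```bash
python3 -m inch '[[0,0,0,0,0.45],[0,0,0,0,0.45],[0,0,0,0,0.3],[0,0,0,0,0],[0,0,0,0,0],[0,0,0,0,0]]'
python3 - <<'E'
from h import *
for n in ("wrist","side"):
    p=capture(n);o=get_obs();print(o["time"],np.round(o["contact_force"],1),np.round(o["moment"],2),np.round(o["tool_pos"],1),np.round(o["tcp_rot"],3),o["grip_width"])
    for t,z in(("mark",80),("grip",142),("pointer",80)):
        for r in tip_of(p,t)[:1]: print(n,t,np.round(r["centre"],1),round(r["conf"],2),np.round(atz(p,r["centre"],z),1))
    cv2.imwrite(f"pics/r{n}.png",p["color"][...,::-1])
E
```

```text
time: 7.45
tool_pos: [581.4, 84.6, 300.9]
tcp_rot: [-3.142, -0.0, 2.791]
contact_force: [-0.5, -0.3, 0.4]
grip_width: 25.5
finger_force: 30.0
7.5 [-0.9 -0.  -0.7] [0.04 0.05 0.01] [581.4  84.6 300.9] [ 3.142 -0.     2.791] 25.229153507892757
wrist grip [277.5 276.8] 0.57 [582.1  84.8 142. ]
7.7 [ 0.8  0.1 -2.4] [ 0.01 -0.12  0.04] [581.4  84.6 300.9] [ 3.142 -0.     2.791] 25.552191371923797
side mark [281.7 191.3] 0.91 [591.1  38.9  80. ]
side grip [266.1 162.6] 0.65 [583.2  92.1 142. ]
side pointer [280.6 198.5] 0.58 [569.3  17.4  80. ]
```

View pics/rwrist.png

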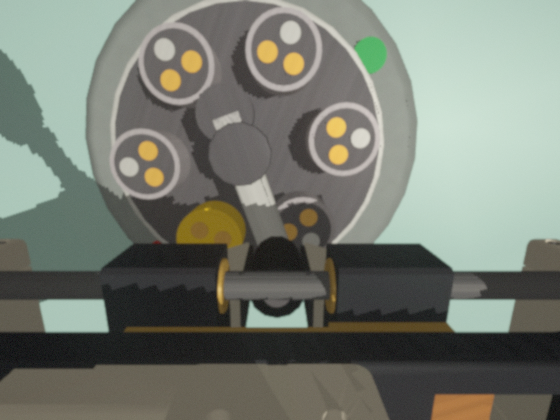

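The knob is now centred between the pads, with zero force and a 25.5 mm width. The hub's top circle is at about (240,154) in the wrist view, which I'll use to refine the axis.

```bash
cat >> h.py <<'E'
C=np.array([521.5,87.])
def blob(p,lo,hi,z,rmin,rmax):
    h=cv2.cvtColor(p["color"],cv2.COLOR_RGB2HSV);m=cv2.inRange(h,np.array(lo),np.array(hi))
    v,u=np.mgrid[:420,:560];K=np.array(p["intrinsics"]);T=np.array(p["pose"])
    d=np.stack([u,v,np.ones_like(u)],-1)@np.linalg.inv(K).T@T[:3,:3].T
    X=T[:3,3]+d*((z-T[2,3])/d[...,2])[...,None]
    r=np.hypot(*(np.moveaxis(X[...,:2]-C,-1,0)));m[(r<rmin)|(r>rmax)]=0
    n,l,s,c=cv2.connectedComponentsWithStats(m)
    if n<2:return None
    k=1+s[1:,4].argmax();q=X[l==k][:,:2].mean(0)-C
    return round(np.degrees(np.arctan2(q[1],q[0])),1),round(np.hypot(*q),1),int(s[k,4])
def drum(n):
    p=capture(n);t=get_obs()["time"];return round(t,3),n,blob(p,(22,150,90),(34,255,255),90,35,115)
E
python3 - <<'E'
from h import *
p=capture("wrist");print("hub",atz(p,(240,154),116))
o=get_obs()["tool_pos"];print(o)
q=o[:2]-C;print(np.hypot(*q),np.degrees(np.arctan2(q[1],q[0])))
print(drum("side"),drum("scene"))
for n in("side","scene"):
    p=capture(n)
    print("ptr",blob(p,(0,150,90),(6,255,255),62,95,140),blob(p,(174,150,90),(180,255,255),62,95,140))
E
```

```text
hub [521.3680308   86.17694821 116.        ]
[581.33470102  84.69778254 300.95240177]
59.87897503177341 -2.2034422552620545
(7.95, 'side', (np.float64(-42.5), np.float64(64.8), 242)) (8.0, 'scene', (np.float64(-25.8), np.float64(96.9), 9))
ptr (np.float64(-63.1), np.float64(117.7), 181) (np.float64(-75.3), np.float64(131.2), 3)
ptr None None
```

```bash
sed -i 's/^C=.*/C=np.array([521.4,86.4])/' h.py; python3 - <<'E'
from h import *
for k in range(2): print("fast",table(161.5-180*k,np.arange(1,9)*22.5))
for k in range(4): print("slow",table(161.5-90*k,np.arange(1,9)*11.25))
E
```

```text
fast [[0.0116, 0.0203], [0.0301, 0.0347], [0.0527, 0.0408], [0.0759, 0.0379], [0.0963, 0.0262], [0.1106, 0.0077], [0.1168, -0.0149], [0.1138, -0.0381]]
fast [[-0.0116, -0.0203], [-0.0301, -0.0347], [-0.0527, -0.0408], [-0.0759, -0.0379], [-0.0963, -0.0262], [-0.1106, -0.0077], [-0.1168, 0.0149], [-0.1138, 0.0381]]
slow [[0.0048, 0.0107], [0.0116, 0.0203], [0.0202, 0.0284], [0.0301, 0.0347], [0.0411, 0.0388], [0.0527, 0.0408], [0.0645, 0.0405], [0.0759, 0.0379]]
slow [[0.0107, -0.0048], [0.0203, -0.0116], [0.0284, -0.0202], [0.0347, -0.0301], [0.0388, -0.0411], [0.0408, -0.0527], [0.0405, -0.0645], [0.0379, -0.0759]]
slow [[-0.0048, -0.0107], [-0.0116, -0.0203], [-0.0202, -0.0284], [-0.0301, -0.0347], [-0.0411, -0.0388], [-0.0527, -0.0408], [-0.0645, -0.0405], [-0.0759, -0.0379]]
slow [[-0.0107, 0.0048], [-0.0203, 0.0116], [-0.0284, 0.0202], [-0.0347, 0.0301], [-0.0388, 0.0411], [-0.0408, 0.0527], [-0.0405, 0.0645], [-0.0379, 0.0759]]
```

```bash
python3 -m inch '[[0.0048,0.0107,0,0,0],[0.0116,0.0203,0,0,0],[0.0202,0.0284,0,0,0],[0.0301,0.0347,0,0,0],[0.0411,0.0388,0,0,0],[0.0527,0.0408,0,0,0],[0.0645,0.0405,0,0,0],[0.0759,0.0379,0,0,0]]'
python3 -m inch '[[0.0107,-0.0048,0,0,0],[0.0203,-0.0116,0,0,0],[0.0284,-0.0202,0,0,0],[0.0347,-0.0301,0,0,0],[0.0388,-0.0411,0,0,0],[0.0408,-0.0527,0,0,0],[0.0405,-0.0645,0,0,0],[0.0379,-0.0759,0,0,0]]'
python3 -m inch '[[-0.0116,-0.0203,0,0,0],[-0.0301,-0.0347,0,0,0],[-0.0527,-0.0408,0,0,0],[-0.0759,-0.0379,0,0,0],[-0.0963,-0.0262,0,0,0],[-0.1106,-0.0077,0,0,0],[-0.1168,0.0149,0,0,0],[-0.1138,0.0381,0,0,0]]'
python3 -c "
from h import *
print(drum('side'),drum('scene'),drum('wrist'),get_obs()['tool_pos'],get_obs()['contact_force'])"
```

```text
time: 8.77
tool_pos: [521.5, 146.5, 300.9]
tcp_rot: [-3.138, -0.0, 2.793]
contact_force: [0.5, -12.8, -5.0]
grip_width: 25.7
finger_force: 30.0
time: 9.43
tool_pos: [460.9, 88.5, 301.0]
tcp_rot: [3.141, 0.002, 2.792]
contact_force: [6.0, 0.2, -12.3]
grip_width: 25.4
finger_force: 30.0
time: 10.1
tool_pos: [581.9, 85.6, 300.9]
tcp_rot: [3.142, -0.001, 2.79]
contact_force: [-9.4, 0.0, -0.4]
grip_width: 25.5
finger_force: 30.0
(10.15, 'side', (np.float64(74.7), np.float64(62.0), 95)) (10.2, 'scene', (np.float64(67.3), np.float64(82.9), 25)) (10.25, 'wrist', (np.float64(78.3), np.float64(63.5), 4260)) [581.16108414  86.95596576 300.99932204] [ 2.00460341 -0.1238615  -6.7032585 ]
```

```bash
python3 -m inch '[[0.0116,0.0203,0,0,0],[0.0301,0.0347,0,0,0],[0.0527,0.0408,0,0,0],[0.0759,0.0379,0,0,0],[0.0963,0.0262,0,0,0],[0.1106,0.0077,0,0,0],[0.1168,-0.0149,0,0,0],[0.1138,-0.0381,0,0,0]]'
python3 -c "
from h import *
print(drum('wrist'),drum('side'))"
python3 -m inch '[[-0.0116,-0.0203,0,0,0],[-0.0301,-0.0347,0,0,0],[-0.0527,-0.0408,0,0,0],[-0.0759,-0.0379,0,0,0],[-0.0963,-0.0262,0,0,0],[-0.1106,-0.0077,0,0,0],[-0.1168,0.0149,0,0,0],[-0.1138,0.0381,0,0,0]]'
python3 -c "
from h import *
print(drum('wrist'),drum('side'))"
```

```text
time: 10.92
tool_pos: [460.2, 87.5, 301.1]
tcp_rot: [3.141, 0.004, 2.792]
contact_force: [16.8, -0.8, -20.1]
grip_width: 25.7
finger_force: 30.0
(10.967, 'wrist', (np.float64(145.4), np.float64(75.6), 2690)) (11.017, 'side', (np.float64(160.9), np.float64(77.3), 172))
time: 11.68
tool_pos: [581.8, 84.5, 301.0]
tcp_rot: [-3.141, -0.001, 2.789]
contact_force: [-8.4, -0.2, -1.7]
grip_width: 25.4
finger_force: 30.0
(11.733, 'wrist', (np.float64(-139.7), np.float64(61.9), 4923)) (11.783, 'side', (np.float64(-132.7), np.float64(75.2), 283))
```

```bash
python3 -m inch '[[0.0048,0.0107,0,0,0],[0.0116,0.0203,0,0,0],[0.0202,0.0284,0,0,0],[0.0301,0.0347,0,0,0],[0.0411,0.0388,0,0,0],[0.0527,0.0408,0,0,0],[0.0645,0.0405,0,0,0],[0.0759,0.0379,0,0,0]]' | head -1
python3 -c "
from h import *
print(drum('wrist'))"
python3 -m inch '[[0.0107,-0.0048,0,0,0],[0.0203,-0.0116,0,0,0],[0.0284,-0.0202,0,0,0],[0.0347,-0.0301,0,0,0],[0.0388,-0.0411,0,0,0],[0.0408,-0.0527,0,0,0],[0.0405,-0.0645,0,0,0],[0.0379,-0.0759,0,0,0]]' | head -1
python3 -c "
from h import *
print(drum('side'))"
python3 -m inch '[[-0.0048,-0.0107,0,0,0],[-0.0116,-0.0203,0,0,0],[-0.0202,-0.0284,0,0,0],[-0.0301,-0.0347,0,0,0],[-0.0411,-0.0388,0,0,0],[-0.0527,-0.0408,0,0,0],[-0.0645,-0.0405,0,0,0],[-0.0759,-0.0379,0,0,0]]'
python3 -c "
from h import *
print(drum('wrist'),drum('side'))"
```

```text
time: 12.45
(12.5, 'wrist', (np.float64(32.6), np.float64(75.9), 1))
time: 13.17
(13.217, 'side', (np.float64(16.1), np.float64(58.6), 55))
time: 13.88
tool_pos: [520.7, 25.6, 301.1]
tcp_rot: [-3.142, -0.001, 2.79]
contact_force: [-0.2, 4.2, -8.6]
grip_width: 25.4
finger_force: 30.0
(13.933, 'wrist', (np.float64(115.8), np.float64(61.6), 4730)) (13.983, 'side', (np.float64(129.4), np.float64(62.7), 225))
```

Speed over the last 2.2 s is about 19.4–19.8 rpm. I'll hold it there.

```bash
python3 -m inch '[[-0.0107,0.0048,0,0,0],[-0.0203,0.0116,0,0,0],[-0.0284,0.0202,0,0,0],[-0.0347,0.0301,0,0,0],[-0.0388,0.0411,0,0,0],[-0.0408,0.0527,0,0,0],[-0.0405,0.0645,0,0,0],[-0.0379,0.0759,0,0,0]]' | head -1
python3 -m inch '[[0.0048,0.0107,0,0,0],[0.0116,0.0203,0,0,0],[0.0202,0.0284,0,0,0],[0.0301,0.0347,0,0,0],[0.0411,0.0388,0,0,0],[0.0527,0.0408,0,0,0],[0.0645,0.0405,0,0,0],[0.0759,0.0379,0,0,0]]' | head -1
python3 -m inch '[[0.0107,-0.0048,0,0,0],[0.0203,-0.0116,0,0,0],[0.0284,-0.0202,0,0,0],[0.0347,-0.0301,0,0,0],[0.0388,-0.0411,0,0,0],[0.0408,-0.0527,0,0,0],[0.0405,-0.0645,0,0,0],[0.0379,-0.0759,0,0,0]]' | head -1
python3 -c "
from h import *
print(drum('wrist'),drum('side'))"
python3 -m inch '[[-0.0048,-0.0107,0,0,0],[-0.0116,-0.0203,0,0,0],[-0.0202,-0.0284,0,0,0],[-0.0301,-0.0347,0,0,0],[-0.0411,-0.0388,0,0,0],[-0.0527,-0.0408,0,0,0],[-0.0645,-0.0405,0,0,0],[-0.0759,-0.0379,0,0,0]]'
python3 -c "
from h import *
print(drum('wrist'),drum('side'))"
```

```text
time: 14.65
time: 15.32
time: 15.98
(16.033, 'wrist', None) (16.083, 'side', (np.float64(-14.1), np.float64(59.9), 204))
time: 16.75
tool_pos: [520.8, 25.5, 301.1]
tcp_rot: [3.141, -0.0, 2.79]
contact_force: [-0.1, 3.5, -11.3]
grip_width: 25.5
finger_force: 30.0
(16.8, 'wrist', (np.float64(75.9), np.float64(63.5), 3359)) (16.85, 'side', (np.float64(97.4), np.float64(57.6), 91))
```

```bash
python3 -m inch '[[-0.0203,0.0116,0,0,0],[-0.0347,0.0301,0,0,0],[-0.0408,0.0527,0,0,0],[-0.0379,0.0759,0,0,0]]' | head -1
python3 -m inch '[[0.0048,0.0107,0,0,0],[0.0116,0.0203,0,0,0],[0.0202,0.0284,0,0,0],[0.0301,0.0347,0,0,0],[0.0411,0.0388,0,0,0],[0.0527,0.0408,0,0,0],[0.0645,0.0405,0,0,0],[0.0759,0.0379,0,0,0]]' | head -1
python3 -m inch '[[0.0107,-0.0048,0,0,0],[0.0203,-0.0116,0,0,0],[0.0284,-0.0202,0,0,0],[0.0347,-0.0301,0,0,0],[0.0388,-0.0411,0,0,0],[0.0408,-0.0527,0,0,0],[0.0405,-0.0645,0,0,0],[0.0379,-0.0759,0,0,0]]' | head -1
python3 -m inch '[[-0.0048,-0.0107,0,0,0],[-0.0116,-0.0203,0,0,0],[-0.0202,-0.0284,0,0,0],[-0.0301,-0.0347,0,0,0],[-0.0411,-0.0388,0,0,0],[-0.0527,-0.0408,0,0,0],[-0.0645,-0.0405,0,0,0],[-0.0759,-0.0379,0,0,0]]' | head -1
python3 -c "
from h import *
print(drum('wrist'),drum('side'))"
python3 -m inch '[[-0.0107,0.0048,0,0,0],[-0.0203,0.0116,0,0,0],[-0.0284,0.0202,0,0,0],[-0.0347,0.0301,0,0,0],[-0.0388,0.0411,0,0,0],[-0.0408,0.0527,0,0,0],[-0.0405,0.0645,0,0,0],[-0.0379,0.0759,0,0,0]]' | head -1
python3 -m inch '[[0.0048,0.0107,0,0,0],[0.0116,0.0203,0,0,0],[0.0202,0.0284,0,0,0],[0.0301,0.0347,0,0,0],[0.0411,0.0388,0,0,0],[0.0527,0.0408,0,0,0],[0.0645,0.0405,0,0,0],[0.0759,0.0379,0,0,0]]' | head -1
python3 -m inch '[[0.0107,-0.0048,0,0,0],[0.0203,-0.0116,0,0,0],[0.0284,-0.0202,0,0,0],[0.0347,-0.0301,0,0,0],[0.0388,-0.0411,0,0,0],[0.0408,-0.0527,0,0,0],[0.0405,-0.0645,0,0,0],[0.0379,-0.0759,0,0,0]]' | head -1
python3 -m inch '[[-0.0048,-0.0107,0,0,0],[-0.0116,-0.0203,0,0,0],[-0.0202,-0.0284,0,0,0],[-0.0301,-0.0347,0,0,0],[-0.0411,-0.0388,0,0,0],[-0.0527,-0.0408,0,0,0],[-0.0645,-0.0405,0,0,0],[-0.0759,-0.0379,0,0,0]]'
python3 -c "
from h import *
print(drum('wrist'),drum('side'))"
```

```text
time: 17.18
time: 17.85
time: 18.52
time: 19.18
(19.233, 'wrist', (np.float64(68.5), np.float64(61.9), 3)) (19.283, 'side', (np.float64(-119.1), np.float64(52.2), 1))
time: 19.95
time: 20.62
time: 21.28
time: 21.95
tool_pos: [520.8, 25.6, 301.2]
tcp_rot: [3.142, -0.0, 2.79]
contact_force: [-0.1, 2.8, -13.0]
grip_width: 25.5
finger_force: 30.0
(22.0, 'wrist', (np.float64(76.7), np.float64(56.3), 3)) (22.05, 'side', (np.float64(-46.4), np.float64(74.1), 154))
```

```bash
python3 -m inch '[[0,0,0,0,0],[0,0,0,0,0],[0,0,0,0,0],[0,0,0,0,0],[0,0,0,0,0],[0,0,0,0,0],[0,0,0,0,0]]' | head -1
python3 - <<'E'
from h import *
print(drum('side'),drum('wrist'))
for k in(-108.5,-18.5): print(table(k,-np.arange(1,9)*11.25))
E
```

```text
time: 22.63
(22.683, 'side', (np.float64(53.0), np.float64(71.7), 9)) (22.733, 'wrist', (np.float64(49.5), np.float64(63.0), 1955))
[[0.0115, -0.0026], [0.0232, -0.003], [0.0348, -0.001], [0.0458, 0.0032], [0.0558, 0.0095], [0.0643, 0.0175], [0.0711, 0.0271], [0.0759, 0.0379]]
[[0.0026, 0.0115], [0.003, 0.0232], [0.001, 0.0348], [-0.0032, 0.0458], [-0.0095, 0.0558], [-0.0175, 0.0643], [-0.0271, 0.0711], [-0.0379, 0.0759]]
```

```bash
python3 -m inch '[[0,0,0,0,0],[0,0,0,0,0],[0,0,0,0,0],[0,0,0,0,0],[0,0,0,0,0],[0,0,0,0,0],[0,0,0,0,0]]' | head -1
python3 -c "
from h import *
print(drum('wrist'),drum('scene'))"
python3 -m inch '[[0,0,0,0,0],[0,0,0,0,0],[0,0,0,0,0],[0,0,0,0,0],[0,0,0,0,0],[0,0,0,0,0],[0,0,0,0,0]]' | head -1
python3 -c "
from h import *
print(drum('wrist'),drum('side'),drum('scene'))"
python3 -m inch '[[0,0,0,0,0],[0,0,0,0,0],[0,0,0,0,0],[0,0,0,0,0]]' | head -1
python3 -c "
from h import *
print(drum('wrist'),drum('side'),drum('scene'))"
```

```text
time: 23.32
(23.367, 'wrist', (np.float64(104.0), np.float64(61.7), 4595)) (23.417, 'scene', (np.float64(100.3), np.float64(69.2), 154))
time: 24.0
(24.05, 'wrist', (np.float64(155.2), np.float64(66.0), 4936)) (24.1, 'side', (np.float64(166.6), np.float64(70.2), 302)) (24.15, 'scene', (np.float64(169.7), np.float64(71.0), 22))
time: 24.48
(24.533, 'wrist', (np.float64(-175.2), np.float64(67.3), 4651)) (24.583, 'side', (np.float64(-166.6), np.float64(77.0), 314)) (24.633, 'scene', (np.float64(174.9), np.float64(68.1), 4))
```

```bash
python3 -m inch '[[0,0,0,0,0],[0,0,0,0,0],[0,0,0,0,0],[0,0,0,0,0],[0,0,0,0,0],[0,0,0,0,0],[0,0,0,0,0],[0,0,0,0,0]]' | head -1
python3 -c "
from h import *
print(drum('wrist'),drum('side'))"
python3 -m inch '[[0,0,0,0,0],[0,0,0,0,0],[0,0,0,0,0],[0,0,0,0,0],[0,0,0,0,0],[0,0,0,0,0],[0,0,0,0,0],[0,0,0,0,0]]' | head -1
python3 -c "
from h import *
print(drum('side'))"
python3 -m inch '[[0,0,0,0,0],[0,0,0,0,0],[0,0,0,0,0],[0,0,0,0,0],[0,0,0,0,0],[0,0,0,0,0],[0,0,0,0,0],[0,0,0,0,0]]' | head -1
python3 -c "
from h import *
print(drum('side'),drum('scene'))"
```

```text
time: 25.3
(25.35, 'wrist', (np.float64(-132.5), np.float64(67.6), 4139)) (25.4, 'side', (np.float64(-130.7), np.float64(75.6), 277))
time: 26.07
(26.117, 'side', (np.float64(-106.3), np.float64(78.6), 279))
time: 26.78
(26.833, 'side', (np.float64(-86.4), np.float64(79.6), 263)) (26.883, 'scene', (np.float64(-69.8), np.float64(90.4), 2))
```

```bash
python3 - <<'E'
from h import *
print(table(-108.5,[-4,-8,-12,-16,-20]),table(-88.5,[-4,-8,-12,-16,-20]))
p=capture("side");t=get_obs()["time"];print(t,blob(p,(22,150,90),(34,255,255),90,35,115))
for n,z in(("pointer",80),("mark",80),("carousel",0)):
    for r in tip_of(p,n)[:1]: 
        q=atz(p,r["centre"],z)[:2]-C; print(n,r["conf"],np.round(q,1),np.degrees(np.arctan2(q[1],q[0])))
E
```

```text
[[0.004, -0.0012], [0.0081, -0.0021], [0.0122, -0.0027], [0.0164, -0.003], [0.0206, -0.0031]] [[0.0042, 0.0003], [0.0083, 0.0008], [0.0124, 0.0016], [0.0165, 0.0028], [0.0204, 0.0042]]
26.9333 (np.float64(-84.4), np.float64(79.3), 264)
pointer 0.59 [ 46.1 -74.5] -58.22124909031291
mark 0.89 [ 25.8 -86. ] -73.27944547306701
carousel 0.86 [-10.4  -7.4] -144.7429346753184
```

```bash
python3 -m inch '[[0.004,-0.0012,0,0,0],[0.0081,-0.0021,0,0,0],[0.0122,-0.0027,0,0,0],[0.0164,-0.003,0,0,0],[0.0206,-0.0031,0,0,0]]' | head -1
cat >> h.py <<'E'
from scipy.optimize import minimize_scalar
def hullmask(p,parts):
    m=np.zeros((1680,2240),np.uint8)
    for P in parts:
        q=np.array([proj(p,x) for x in P])
        cv2.fillConvexPoly(m,cv2.convexHull((q*4+1.5).round().astype(np.int32)),1)
    return cv2.resize(m.astype(np.float32),(560,420),interpolation=cv2.INTER_AREA)
def box(a,r0,r1,w,z0,z1):
    e=np.array([np.cos(a),np.sin(a)]);f=np.array([-e[1],e[0]])
    return [[*(C+r*e+s*f),z] for r in(r0,r1) for s in(-w,w) for z in(z0,z1)]
def yel(a):
    c=C+60*np.array([np.cos(a),np.sin(a)])
    return [box(a,76,98,12,70,87),[[c[0]+21*np.cos(t),c[1]+21*np.sin(t),z] for z in(70,95) for t in np.linspace(0,6.28,24)]]
def red(a): return [box(a,100,132,10,40,84)]
def fit(p,model,lo,hi,g):
    h=cv2.cvtColor(p["color"],cv2.COLOR_RGB2HSV);m=cv2.inRange(h,np.array(lo),np.array(hi))
    near=cv2.dilate(hullmask(p,model(np.radians(g))),np.ones((25,25)))>0
    M=((m>0)&near).astype(np.float32);M=cv2.morphologyEx(M,cv2.MORPH_CLOSE,np.ones((5,5)))
    A=np.arange(g-20,g+20.1,1);f=lambda a:np.abs(hullmask(p,model(np.radians(a)))-M).sum()
    v=[f(a) for a in A];a=A[int(np.argmin(v))]
    s=minimize_scalar(f,bounds=(a-2,a+2),method="bounded");return round(s.x,1),round(s.fun,1),M.sum()
YL,YH=(20,130,60),(36,255,255)
def both(g=-70,names=("side","scene")):
    for n in names:
        p=capture(n);t=get_obs()["time"]
        print(round(t,2),n,"mark",fit(p,yel,YL,YH,g),"ptr",fit(p,red,(0,120,60),(8,255,255),-64))
E
python3 -c "
from h import *
both();both()"
```

```text
time: 27.5
27.55 side mark (np.float64(-60.8), np.float32(45.4), np.float32(346.0)) ptr (np.float64(-61.9), np.float32(72.0), np.float32(213.0))
27.6 scene mark (np.float64(-57.6), np.float32(36.1), np.float32(351.0)) ptr (np.float64(-63.5), np.float32(59.3), np.float32(159.0))
27.65 side mark (np.float64(-58.2), np.float32(40.6), np.float32(335.0)) ptr (np.float64(-61.9), np.float32(72.0), np.float32(213.0))
27.7 scene mark (np.float64(-56.0), np.float32(33.5), np.float32(357.0)) ptr (np.float64(-63.5), np.float32(58.9), np.float32(160.0))
```

```bash
python3 - <<'E'
from h import *
print(table(-88.5,-5*np.arange(1,9)),table(-48.5,-5*np.arange(1,9)),table(-8.5,-5*np.arange(1,9)))
E
```

```text
[[0.0052, 0.0004], [0.0104, 0.0012], [0.0155, 0.0025], [0.0204, 0.0042], [0.0252, 0.0063], [0.0298, 0.0088], [0.0341, 0.0117], [0.0382, 0.015]] [[0.0038, 0.0036], [0.0072, 0.0076], [0.0103, 0.0118], [0.013, 0.0163], [0.0153, 0.021], [0.0171, 0.0259], [0.0186, 0.0309], [0.0196, 0.0361]] [[0.0005, 0.0052], [0.0006, 0.0104], [0.0003, 0.0157], [-0.0005, 0.0208], [-0.0018, 0.0259], [-0.0035, 0.0309], [-0.0056, 0.0356], [-0.0082, 0.0402]]
```

```bash
python3 -m inch '[[0.0052,0.0004,0,0,0],[0.0104,0.0012,0,0,0],[0.0155,0.0025,0,0,0],[0.0204,0.0042,0,0,0],[0.0252,0.0063,0,0,0],[0.0298,0.0088,0,0,0],[0.0341,0.0117,0,0,0],[0.0382,0.015,0,0,0]]' | head -1
python3 -c "
from h import *
both(-50)"
python3 -m inch '[[0.0038,0.0036,0,0,0],[0.0072,0.0076,0,0,0],[0.0103,0.0118,0,0,0],[0.013,0.0163,0,0,0]]'
python3 -c "
from h import *
both(-50)"
```

```text
time: 28.37
28.42 side mark (np.float64(-48.7), np.float32(71.4), np.float32(359.0)) ptr (np.float64(-61.9), np.float32(72.0), np.float32(213.0))
28.47 scene mark (np.float64(-47.5), np.float32(33.1), np.float32(377.0)) ptr (np.float64(-63.5), np.float32(59.1), np.float32(159.0))
time: 28.8
tool_pos: [461.8, 78.3, 301.2]
tcp_rot: [3.141, -0.0, 2.791]
contact_force: [-2.5, -0.3, -13.5]
grip_width: 25.8
finger_force: 30.0
28.85 side mark (np.float64(-48.5), np.float32(81.7), np.float32(371.0)) ptr (np.float64(-61.9), np.float32(73.0), np.float32(212.0))
28.9 scene mark (np.float64(-47.4), np.float32(32.6), np.float32(372.0)) ptr (np.float64(-63.5), np.float32(56.1), np.float32(163.0))
```

```bash
python3 -c "
from h import *
print(table(-28.5,-5*np.arange(1,9)),table(11.5,-5*np.arange(1,9)))"

```

```text
[[0.0023, 0.0047], [0.0042, 0.0096], [0.0056, 0.0146], [0.0066, 0.0198], [0.0072, 0.025], [0.0073, 0.0302], [0.0069, 0.0354], [0.0061, 0.0406]] [[-0.0013, 0.0051], [-0.003, 0.01], [-0.0051, 0.0148], [-0.0076, 0.0194], [-0.0106, 0.0237], [-0.0139, 0.0278], [-0.0175, 0.0316], [-0.0214, 0.035]]
```

```bash
python3 -m inch '[[0.0023,0.0047,0,0,0],[0.0042,0.0096,0,0,0],[0.0056,0.0146,0,0,0],[0.0066,0.0198,0,0,0],[0.0072,0.025,0,0,0],[0.0073,0.0302,0,0,0],[0.0069,0.0354,0,0,0],[0.0061,0.0406,0,0,0]]' | head -1
python3 -m inch '[[-0.0013,0.0051,0,0,0],[-0.003,0.01,0,0,0],[-0.0051,0.0148,0,0,0]]' | head -1
python3 -c "
from h import *
both(-50)"
python3 -m inch '[[0,0,0,0,0],[0,0,0,0,0],[0,0,0,0,0],[0,0,0,0,0],[0,0,0,0,0]]'
python3 -c "
from h import *
both(-50)"
```

```text
time: 29.57
time: 29.82
29.87 side mark (np.float64(-52.4), np.float32(78.4), np.float32(379.0)) ptr (np.float64(-61.9), np.float32(72.0), np.float32(213.0))
29.92 scene mark (np.float64(-52.0), np.float32(30.1), np.float32(368.0)) ptr (np.float64(-63.5), np.float32(56.6), np.float32(162.0))
time: 30.33
tool_pos: [480.1, 129.6, 301.2]
tcp_rot: [-3.141, 0.001, 2.79]
contact_force: [4.1, -3.9, -18.1]
grip_width: 25.4
finger_force: 30.0
30.38 side mark (np.float64(-56.1), np.float32(61.9), np.float32(366.0)) ptr (np.float64(-61.9), np.float32(72.0), np.float32(213.0))
30.43 scene mark (np.float64(-55.1), np.float32(32.4), np.float32(366.0)) ptr (np.float64(-63.5), np.float32(57.1), np.float32(161.0))
```

```bash
python3 -m inch '[[-0.0025,0.0046,0,0,0],[-0.0055,0.0089,0,0,0],[-0.0055,0.0089,0,0,0],[-0.0055,0.0089,0,0,0],[-0.0055,0.0089,0,0,0],[-0.0055,0.0089,0,0,0],[-0.0055,0.0089,0,0,0],[-0.0055,0.0089,0,0,0]]' | head -1
python3 -c "
from h import *
both(-60)"
python3 -m inch '[[0,0,0,0,0],[0,0,0,0,0],[0,0,0,0,0],[0,0,0,0,0],[0,0,0,0,0],[0,0,0,0,0]]' | head -1
python3 -c "
from h import *
both(-60)"
```

```text
time: 31.1
31.15 side mark (np.float64(-61.1), np.float32(63.1), np.float32(365.0)) ptr (np.float64(-61.9), np.float32(72.0), np.float32(213.0))
31.2 scene mark (np.float64(-59.6), np.float32(31.2), np.float32(363.0)) ptr (np.float64(-63.5), np.float32(61.3), np.float32(157.0))
time: 31.7
31.75 side mark (np.float64(-62.5), np.float32(55.6), np.float32(358.0)) ptr (np.float64(-61.9), np.float32(72.0), np.float32(213.0))
31.8 scene mark (np.float64(-61.4), np.float32(35.6), np.float32(361.0)) ptr (np.float64(-63.5), np.float32(61.8), np.float32(156.0))
```

```bash
python3 -m inch '[[0,0,0,0,0],[0,0,0,0,0],[0,0,0,0,0],[0,0,0,0,0],[0,0,0,0,0],[0,0,0,0,0],[0,0,0,0,0],[0,0,0,0,0]]' | head -1
python3 - <<'E'
from h import *
both(-60);both(-60)
o=[]
for n,(u,v) in(("side",(255,205)),("scene",(305,235))):
    p=capture(n);im=p["color"][...,::-1].copy()
    im=cv2.resize(im[v-50:v+50,u-66:u+67],None,fx=3,fy=3,interpolation=cv2.INTER_CUBIC)
    for X in ([*C,80],[*(C+135*np.array([np.cos(np.radians(-63)),np.sin(np.radians(-63))])),80]):
        q=(proj(p,X)-[u-66,v-50])*3; cv2.circle(im,tuple(int(i) for i in q),3,(255,0,255),-1)
    o.append(im)
cv2.imwrite("pics/al.png",np.hstack(o))
E
```

```text
time: 32.47
32.52 side mark (np.float64(-62.5), np.float32(59.2), np.float32(364.0)) ptr (np.float64(-61.9), np.float32(72.0), np.float32(213.0))
32.57 scene mark (np.float64(-61.5), np.float32(35.4), np.float32(362.0)) ptr (np.float64(-63.5), np.float32(61.8), np.float32(156.0))
32.62 side mark (np.float64(-62.5), np.float32(56.0), np.float32(360.0)) ptr (np.float64(-61.9), np.float32(72.0), np.float32(213.0))
32.67 scene mark (np.float64(-61.5), np.float32(33.4), np.float32(366.0)) ptr (np.float64(-63.5), np.float32(63.3), np.float32(155.0))
```

View pics/al.png

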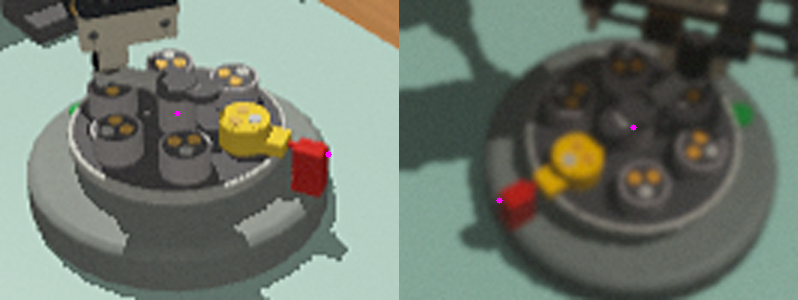

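```bash
python3 - <<'E'
from h import *
import h
from scipy.optimize import minimize
def msk(p,lo,hi,mod):
    m=cv2.inRange(cv2.cvtColor(p["color"],cv2.COLOR_RGB2HSV),np.array(lo),np.array(hi))
    near=cv2.dilate(hullmask(p,mod(np.radians(-62))),np.ones((25,25)))>0
    return cv2.morphologyEx(((m>0)&near).astype(np.float32),cv2.MORPH_CLOSE,np.ones((5,5)))
C0=h.C.copy()
for n in("side","scene"):
    p=capture(n);Y=msk(p,YL,YH,yel);R=msk(p,(0,110,50),(9,255,255),red)|0 if 0 else msk(p,(0,110,50),(9,255,255),red)
    def f(v):
        h.C=C0+v[:2]
        r=hullmask(p,red(np.radians(v[3])));y=hullmask(p,yel(np.radians(v[2])))
        return np.abs(y*(1-.0)-Y).sum()+np.abs(r-R).sum()
    s=minimize(f,[0,0,-62,-63],method="Nelder-Mead",options=dict(initial_simplex=np.array([0,0,-62,-63])+np.vstack([np.zeros(4),np.diag([4,4,3,3])]),maxiter=200))
    print(n,np.round(s.x,2),s.fun,R.sum(),hullmask(p,red(np.radians(s.x[3]))).sum())
E
```

```text
side [ -0.74   0.72 -61.59 -62.05] 119.0 215.0 281.8125
scene [ -0.73   0.27 -61.23 -62.75] 79.8125 170.0 218.25
```

The carousel is at rest, within about 1° of the pointer. Next I'll release the knob and rise clear.

```bash
python3 -m inch '[[0,0,0,0,0.35],[0,0,0,0,0.5],[0,0,0,0,0.6],[0,0,0,0,0.7],[0,0,-0.01,0,0.7],[0,0,-0.035,0,0.7],[0,0,-0.065,0,0.7],[0,0,-0.1,0,0.7]]'
python3 -m inch '[[0,0,-0.02,0,0.7],[0,0,-0.03,0,0.7],[0,0,-0.03,0,0.7],[0,0,-0.03,0,0.7],[0,0,-0.03,0,0.7],[0,0,-0.03,0,0.7]]' 
python3 -c "
from h import *
both(-60);both(-60)"
```

```text
time: 33.53
tool_pos: [487.7, 136.6, 402.5]
tcp_rot: [-3.141, -0.002, 2.791]
contact_force: [0.5, 0.7, -0.0]
grip_width: 63.9
finger_force: 0.0
time: 34.03
tool_pos: [488.0, 136.5, 430.2]
tcp_rot: [-3.141, -0.002, 2.791]
contact_force: [0.4, 0.8, 0.1]
grip_width: 64.3
finger_force: 0.0
34.08 side mark (np.float64(-62.6), np.float32(56.2), np.float32(360.0)) ptr (np.float64(-62.6), np.float32(70.6), np.float32(214.0))
34.13 scene mark (np.float64(-61.5), np.float32(35.1), np.float32(360.0)) ptr (np.float64(-63.5), np.float32(60.8), np.float32(158.0))
34.18 side mark (np.float64(-62.5), np.float32(55.2), np.float32(360.0)) ptr (np.float64(-61.9), np.float32(72.0), np.float32(213.0))
34.23 scene mark (np.float64(-61.5), np.float32(33.4), np.float32(354.0)) ptr (np.float64(-63.5), np.float32(61.3), np.float32(157.0))
```

The carousel is standing still at the pointer and the arm is clear, so I'll hand in the job.

```bash
python3 -c "
from plant import *
print(close_job())"
```

```text
the job is handed in; nothing more can be done
None
```

I handed the job in at about 34 s: by camera the carousel averaged about 19 turns per minute for roughly 10 s, then overshot the pointer by about 15° and was eased back, and it stands within about 1–2° of it with the knob released and the arm clear.

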